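# Scrape the saw's offcut rest clean

### The arm

A 7-joint arm with a two-finger parallel gripper is mounted at the origin on the work surface. World frame = base frame: x ahead of the robot, y to its left, z up, the work surface at z = 0. Lengths are in mm, angles in rad, forces in N, time in s.
With the tool pointing down it reaches from about 425 to 825 mm from the base axis. Payload 3.6 kg.
Tool frame: the origin (TCP) lies at the very end of the fingers, on their centre line; the grasp point (between the pads) lies 19 mm behind it (bot.grip_point_offset is the distance from the TCP to the grasp point, in mm); z points along the fingers, y is the direction in which the jaws open and shut (so a half turn about z gives the same grasp; the last joint's range is limited). The gripper opens to 93 mm and grips with 3 to 60 N. Pads are 15 mm wide; open, the fingers measure 128 mm over their backs; the gripper's body (75 mm by 188 mm) begins 65 mm behind the grasp point.
Start: joints at [1.214, 0.615, -0.013, 1.423, 0.008, 1.103, -0.04], TCP at [211.131, -614.724, 218.64] pointing down, gripper open.
Joint ranges: [-3.12, 3.12], [-0.3, 2.06], [-1.34, 1.32], [0.26, 2.42], [-1.36, 4.5], [0.01, 1.98], [-2.84, 2.84]. Speed limits (rad/s): [2.79, 2.79, 3.14, 3.14, 3.14, 3.14, 3.14].

### API

Orientations are given as a rotation vector (axis times angle).
In Python, from workcell import bot gives the robot as it stands.
- The arm moves only by the tool servo_tool, never from a script. Its argument "moves" is a list of rows, each a list of 6 numbers: the shift along the tool's x, y, z in mm, then the turn, a rotation vector about the tool's x, y, z in degrees. In form: [[x, y, z, wx, wy, wz], ...]. A call has exactly 5 rows; each row is the pose to reach, as a shift and turn from the pose commanded when the call began, along the tool's axes at that moment; what a row does not reach only later rows make up. A row lasts 1/8 s, in which the tool goes at most 62.5 mm and 10.7 degrees, less where a joint would pass 70% of its speed; a pose out of reach is approached as far as the arm can. A call with a gripper value outside its range is refused whole. "fingers" is the opening, from 0 (shut) to 1 (fully open), set as the call begins (left out, the last holds). The fingers move at their own pace and stop on an object; "squeeze" is the grip in N (left out, the last holds). Time passes only in rows, so rows that repeat a pose let the fingers close, or fill a call up. It gives the time, the measured TCP pose, the force and the opening at its end, in the units of the state.
- bot.sense(): the state, without advancing time (a new reading comes with each control period).
- bot.camera(name): name is "side" or "top" or "wrist"; returns a dict with "pixels" (400x640x3 uint8, red, green, blue), "fx", "fy", "cx", "cy" (pixels), "extrinsics" (4x4, takes a point from camera to world coordinates). Camera axes: x right, y up, looking along -z (the intrinsics and any distortion apply to the point x, -y, -z); pixel columns grow to the right and rows downward; lengths in mm; the calibration is good to about 2 mm. A picture is of the moment at which its call begins. There is no depth.
- bot.close_job(): hands the job in, once; it reports no verdict.
Trained networks look in a picture, given as the dict that the camera call returned (one of the last four; its "shot" number tells which), for a name from the list of things; names that differ only in an ending like _2 or _b are one class to them, and where a whole thing is asked for, a point or a joint stands for the part that bears it (a point fixed in the world has none). Each returns a list of dicts, best first, with "p" (0 to 1); they miss things now and then, are a little off and sometimes report something else, mostly with a low value. They report only what shows in the picture. A call takes as long as a camera call.
- bot.look_for(query, picture): "point" ([x, y, z] in mm, in the coordinates of the camera as it stood for that picture, good to about 4 mm: the middle of the surface that is visible of it).
- bot.regions_of(query, picture): "mask" (400x640 bool, what is visible of it).
- bot.place_of(query, picture): "point" ([x, y, z] in mm, in the coordinates of the camera as it stood for that picture, good to about 4 mm: a listed point, or the origin of a listed thing).
The state is a dict: "time_s": time; "joint_pos": joint angles; "qd": joint speeds; "tau": joint torques, N m; "eef_pos": TCP position; "ee_rot": TCP orientation; "force": force on the tool from outside, world axes, zero at the start; "moment": the same for the moment, N m; "finger_gap": finger opening in mm.
Only numpy, scipy, OpenCV 4.12 (cv2) and the standard library are available. Lean on these libraries where they do the work, as an engineer would, in place of code of your own. Each camera call takes 0.05 s, during which the arm holds its last target.

### The job

Take the scraper block, set it down on the bare end of the saw's metal rest plate, behind the five offcut chips, and sweep it all the way to the other end, keeping it pressed on the plate throughout (about 10 N, never hard), so that every chip falls into the orange tray there. Then stand the scraper upright back on the middle of its black rubber pad, lengthwise with it, and let go. Move the chips only with the scraper, and leave the tape measure, the long profile offcut, the bottle and the cup where they are.

Things in the scene. Friction and masses are not known exactly. Their poses are not given: they have to be found in the camera images.
- rest: The saw's offcut rest, fixed to the bench; origin on the bench under the plate's centre, z up. A white pedestal carries a bare dark steel plate, 150 (x) by 240 (y) mm, with the chips on it. The orange tray is at the -y end: the stroke runs from the +y end to the -y end. Press of the scraper on the plate: at least 3 N at both ends and the middle of the stroke, never over 28 N.
- nominal (a point): A point of rest 62 mm above its origin, axes as rest: centre of the plate's top. The plate tilts about the x axis near this point and was left sloping by -0.1 to 0.1 rad: each end lies up to 12 mm higher or lower. The slope is NOT measured. It is stiff and stays put in use. Find the plate by touch and follow it by force with the scraper held upright; the scraper rides on an edge of its foot.
- fence (a point): Top centre of the fixed bright aluminium fence along the plate's +x side: 12 (x) by 240 (y) mm, top 98 mm above the bench, 92 mm from the plate's middle line; axes as rest.
- tray (a point): Centre of the inner floor of the orange chip tray, 4 mm above the bench, axes as rest, 176 mm from the plate's centre towards -y. Tray inside 182 (x) by 142 (y) mm, walls 4 mm thick, their tops 36 mm above the bench; it reaches 19 mm under the plate's end.
- scraper: Scraper block, 0.25 kg or so, standing on its pad at the start; origin at the centre of its flat underside, z up. Foot 120 (x, the wiping width) by 36 (y, the wiping direction; both faces alike) by 26 mm high, black below and red above. On its middle an upright wooden handle, 56 (x) by 26 (y) mm, from 26 to 82 mm above the underside: grip it across y (26 mm).
- pad: Black rubber parking pad, fixed, 170 (x) by 80 (y) by 6 mm; origin at the centre of its underside, on the bench. The scraper lies along its x.
- chip1: Loose chip on the plate: white H-shaped slice of window profile, 26 by 24 mm, 10 mm high, 12 g; origin at the centre of its underside. Its centre lies within 40 mm of the plate's middle line (x of rest) and between y = -40 and +40 mm of rest.
- chip2: Loose chip on the plate: white H-shaped slice of window profile, 24 by 22 mm, 10 mm high, 12 g; origin at the centre of its underside. Its centre lies within 40 mm of the plate's middle line (x of rest) and between y = -40 and +40 mm of rest.
- chip3: Loose chip on the plate: bright aluminium slug, 26 by 18 mm, 10 mm high, 12 g; origin at the centre of its underside. Its centre lies within 40 mm of the plate's middle line (x of rest) and between y = -40 and +40 mm of rest.
- chip4: Loose chip on the plate: brass slug, 20 by 20 mm, 10 mm high, 12 g; origin at the centre of its underside. Its centre lies within 40 mm of the plate's middle line (x of rest) and between y = -40 and +40 mm of rest.
- chip5: Loose chip on the plate: blue disc, 22 mm across, 10 mm high, 12 g; origin at the centre of its underside. Its centre lies within 40 mm of the plate's middle line (x of rest) and between y = -40 and +40 mm of rest.
- tape: Tape measure, green, 72 x 40 x 62 mm; loose bystander, origin at the centre of its underside. Leave it alone.
- offcut: White window-profile offcut, 150 x 60 x 52 mm; loose bystander, origin at the centre of its underside. Leave it alone.
- spray: Blue bottle, 56 mm across, 150 mm high; loose bystander, origin at the centre of its underside. Leave it alone.
- cup: Steel cup, 80 mm across, 70 mm high; loose bystander, origin at the centre of its underside. Leave it alone.

How it is judged (in metres and radians):
On the way, in this order (a step that is already met when the one before it is completed fails the run):
1. the scraper is pressed on the plate at the end away from the tray, behind the chips (its centre beyond +60 mm) (contact force between scraper and rest above 3 N and x of scraper in the frame of rest between -0.05 and 0.05 m and y of scraper in the frame of rest between 0.06 and 0.14 m), for 0.1 s.
2. the scraper, still pressed on the plate, passes its middle (contact force between scraper and rest above 3 N and x of scraper in the frame of rest between -0.05 and 0.05 m and y of scraper in the frame of rest between -0.025 and 0.025 m), for 0.05 s.
3. the scraper, still pressed on the plate, reaches the tray end (contact force between scraper and rest above 3 N and x of scraper in the frame of rest between -0.05 and 0.05 m and y of scraper in the frame of rest between -0.125 and -0.06 m), for 0.05 s.
At the end, for the whole second after the job is handed in: All five chips lie at rest inside the orange tray, below its rim; the scraper stands upright (within 0.1 rad) at rest on the rubber pad, its centre within 30 mm of the pad's centre and lengthwise with it (within 0.35 rad) (x of chip1 in the frame of tray between -0.092 and 0.092 m and y of chip1 in the frame of tray between -0.072 and 0.072 m and z of each of chip1, chip2, chip3, chip4, chip5 in the frame of tray below 0.036 m and linear speed of each of chip1, chip2, chip3, chip4, chip5 below 0.03 m/s and x of chip2 in the frame of tray between -0.092 and 0.092 m and y of chip2 in the frame of tray between -0.072 and 0.072 m and x of chip3 in the frame of tray between -0.092 and 0.092 m and y of chip3 in the frame of tray between -0.072 and 0.072 m and x of chip4 in the frame of tray between -0.092 and 0.092 m and y of chip4 in the frame of tray between -0.072 and 0.072 m and x of chip5 in the frame of tray between -0.092 and 0.092 m and y of chip5 in the frame of tray between -0.072 and 0.072 m and horizontal distance between scraper and pad below 0.03 m and angle between scraper's own z axis and vertical below 0.1 rad and angle between the x axis of scraper and the x axis of pad, either way round below 0.35 rad and z of scraper in the frame of pad between 0.002 and 0.012 m and linear speed of scraper below 0.02 m/s); the robot touches nothing.
It fails at once if the scraper is pressed on the rest with more than 28 N (contact force between scraper and rest above 28 N).
It fails at once if a chip is pushed or held by the fingers or the arm (contact force between any of the fingers, the arm and chip1 above 0.5 N or contact force between any of the fingers, the arm and chip2 above 0.5 N or contact force between any of the fingers, the arm and chip3 above 0.5 N or contact force between any of the fingers, the arm and chip4 above 0.5 N or contact force between any of the fingers, the arm and chip5 above 0.5 N).
It fails at once if a bystander is moved by more than 30 mm (distance of any of tape, offcut, spray, cup from where it was at the start of the episode above 0.03 m).
It also fails if it takes over 66 s, if anything falls off the work surface, if the arm or the gripper's body presses on something with over 40 N, if the wrist force passes 120 N, or if a joint passes its speed limit or range.

## Working session

There is one attempt and no reset: what is moved stays moved. The work goes in short steps, Python scripts to look and compute and a tool call to move; the robot and the scene stay as the last step left them, time stands still between calls to the robot, and variables do not carry over. Pictures are saved under pics/ and viewed, and the job is handed in when it is done.

Besides the shell and the picture viewer there is one more tool, called after "Call:" in YAML: its name, and indented under it one key for each argument. servo_tool: Moves the arm, as the interface text tells. Its arguments: {"type":"object","properties":{"moves":{"type":"array","items":{"type":"array","items":{"type":"number"}}},"fingers":{"type":"number"},"squeeze":{"type":"number"}},"required":["moves"]}

```bash
ls; mkdir -p pics; cat > h.py <<'E'
import numpy as np, cv2
from workcell import bot
from scipy.spatial.transform import Rotation as R
def save(c,n): cv2.imwrite(f'pics/{n}.png',cv2.cvtColor(c['pixels'],cv2.COLOR_RGB2BGR))
def w(c,p):
    E=np.array(c['extrinsics']); return (E@np.r_[p,1])[:3]
def ray(c,u,v,z):
    E=np.array(c['extrinsics']); d=E[:3,:3]@np.array([(u-c['cx'])/c['fx'],-(v-c['cy'])/c['fy'],-1]); o=E[:3,3]
    return o+d*(z-o[2])/d[2]
def proj(c,p):
    E=np.linalg.inv(np.array(c['extrinsics'])); q=(E@np.r_[p,1])[:3]
    return np.array([c['cx']+c['fx']*q[0]/-q[2], c['cy']-c['fy']*q[1]/-q[2]])
E
python3 - <<'E'
from h import *
s=bot.sense(); print({k:np.round(v,3) for k,v in s.items()})
for n in ['top','side','wrist']:
    c=bot.camera(n); save(c,n+'0')
    print(n,{k:c[k] for k in c if k not in('pixels',)})
    for q in ['rest','nominal','fence','tray','scraper','pad','tape','offcut','spray','cup','chip1','chip2','chip3','chip4','chip5']:
        r=bot.place_of(q,c)
        print(q,[(np.round(w(c,x['point']),0).tolist(),round(x['p'],2)) for x in r[:2]])
print(bot.sense()['time_s'])
E
```

```text
pics
{'time_s': np.float64(0.0), 'joint_pos': array([ 1.214,  0.616, -0.013,  1.425,  0.008,  1.103, -0.04 ]), 'qd': array([ 0.002, -0.   ,  0.   ,  0.001,  0.   ,  0.001,  0.001]), 'tau': array([-0.0000e+00, -4.5892e+01,  2.0900e-01, -1.6574e+01, -6.1000e-02,
        2.1000e-02,  0.0000e+00]), 'eef_pos': array([ 210.841, -614.018,  217.485]), 'ee_rot': array([-3.096e+00, -5.170e-01,  1.000e-03]), 'force': array([-0.144, -0.149, -0.815]), 'moment': array([ 0.038, -0.023,  0.008]), 'finger_gap': np.float64(92.801)}
top {'fx': 369.95432523219324, 'fy': 369.95432523219324, 'cx': 320.0242871735982, 'cy': 204.4279793481202, 'extrinsics': array([[ 1.93601587e-02,  9.92238160e-01, -1.22835740e-01,
         4.59076811e+02],
       [-9.99785049e-01,  1.83013090e-02, -9.74260443e-03,
         3.19531243e+01],
       [-7.41892906e-03,  1.22997955e-01,  9.92379193e-01,
         1.03549379e+03],
       [ 0.00000000e+00,  0.00000000e+00,  0.00000000e+00,
         1.00000000e+00]]), 'shot': 1}
rest [([538.0, 100.0, -2.0], 0.77)]
nominal [([541.0, 100.0, 62.0], 0.56)]
fence [([631.0, 121.0, 102.0], 
[... 1970 characters left out ...]
0, 69.0, 64.0], 0.6)]
chip5 [([504.0, 122.0, 63.0], 0.66), ([525.0, 69.0, 64.0], 0.6)]
wrist {'fx': 278.35744213071933, 'fy': 278.35744213071933, 'cx': 317.0249614370815, 'cy': 201.72594232752928, 'extrinsics': array([[ 3.25271103e-01,  9.10465384e-01,  2.55443719e-01,
         2.82164308e+02],
       [-9.45620791e-01,  3.13129874e-01,  8.80397728e-02,
        -5.89858678e+02],
       [ 1.70106177e-04, -2.70189685e-01,  9.62807096e-01,
         3.84231265e+02],
       [ 0.00000000e+00,  0.00000000e+00,  0.00000000e+00,
         1.00000000e+00]]), 'shot': 3}
rest []
nominal []
fence []
tray []
scraper []
pad []
tape []
offcut []
spray []
cup []
chip1 []
chip2 []
chip3 []
chip4 []
chip5 []
2.4
```

View pics/top0.png

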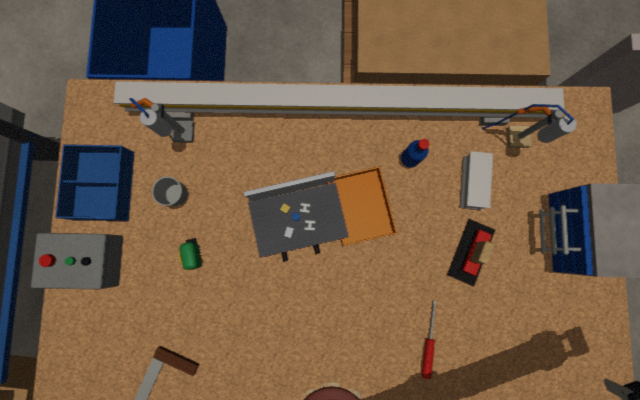

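View pics/side0.png

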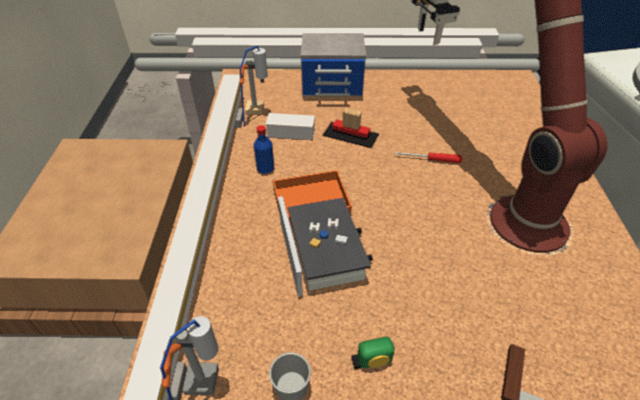

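View pics/wrist0.png

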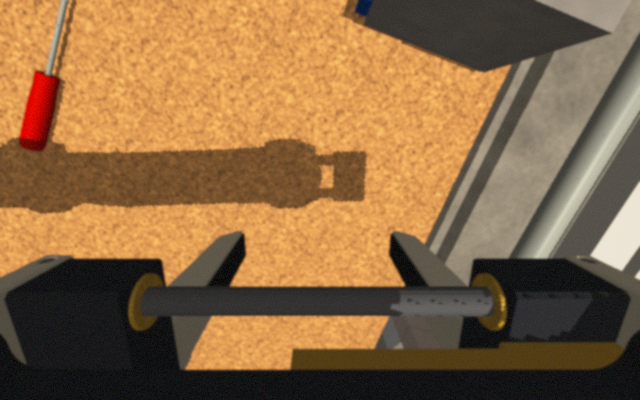

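```bash
python3 - <<'E'
from h import *
import pickle
out={}
for n in ['top','side']:
    c=bot.camera(n); out[n]=c; save(c,n+'1')
    for q in ['rest','tray','scraper','pad','fence']:
        r=bot.regions_of(q,c)
        if not r: print(q,'none'); continue
        m=r[0]['mask']; out[n+q]=m
        cs,_=cv2.findContours(m.astype(np.uint8),cv2.RETR_EXTERNAL,cv2.CHAIN_APPROX_NONE)
        k=max(cs,key=cv2.contourArea); z={'rest':62,'tray':36,'scraper':26,'pad':6,'fence':98}[q]
        P=np.array([ray(c,u,v,z)[:2] for u,v in k[:,0]],np.float32)
        print(n,q,round(r[0]['p'],2),m.sum(),cv2.minAreaRect(P))
    e=np.array([0])
pickle.dump(out,open('m.pkl','wb'))
for n in ['top','side']:
    im=cv2.cvtColor(out[n]['pixels'],cv2.COLOR_RGB2BGR)
    a=im[150:270,235:405] if n=='top' else im[165:300,255:385]
    b=im[210:295,435:505] if n=='top' else im[100:150,310:390]
    cv2.imwrite(f'pics/{n}_rest.png',cv2.resize(a,None,fx=4,fy=4,interpolation=cv2.INTER_CUBIC))
    cv2.imwrite(f'pics/{n}_pad.png',cv2.resize(b,None,fx=6,fy=6,interpolation=cv2.INTER_CUBIC))
print(bot.sense()['time_s'])
E
```

```text
top rest 0.58 9130 ((559.9999389648438, 40.355072021484375), (204.18435668945312, 371.5057678222656), 14.784588813781738)
top tray 0.77 9304 ((561.3043212890625, 40.18647766113281), (210.01312255859375, 378.9373779296875), 14.65257453918457)
top scraper 0.69 880 ((458.7190246582031, -389.85223388671875), (61.69483947753906, 121.62406158447266), 66.18257141113281)
top pad 0.58 989 ((462.9680480957031, -376.42803955078125), (80.07967376708984, 169.36094665527344), 67.3936996459961)
top fence 0.57 9278 ((553.7484130859375, 40.74761962890625), (197.30679321289062, 357.501953125), 14.38864803314209)
side rest 0.58 7751 ((556.2306518554688, 68.65461730957031), (189.7378387451172, 376.1991271972656), 13.793008804321289)
side tray 0.73 7790 ((555.8880615234375, 46.64019775390625), (197.89300537109375, 392.5273742675781), 14.100180625915527)
side scraper 0.94 751 ((447.36541748046875, -407.6911315917969), (141.22532653808594, 129.93743896484375), 66.42950439453125)
side pad 0.77 453 ((463.59564208984375, -373.04974365234375), (83.68911743164062, 168.56063842773438), 68.37004852294922)
side fence 0.81 7887 ((555.1102294921875, 99.89344024658203), (183.68798828125, 365.9163818359375), 14.210901260375977)
3.0
```

View pics/top_rest.png

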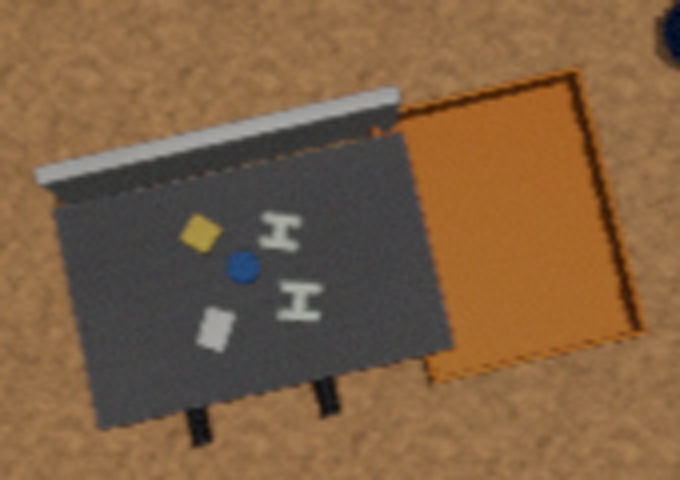

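View pics/top_pad.png

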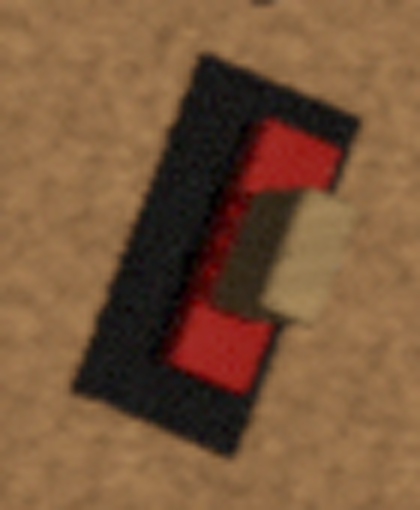

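View pics/side_pad.png

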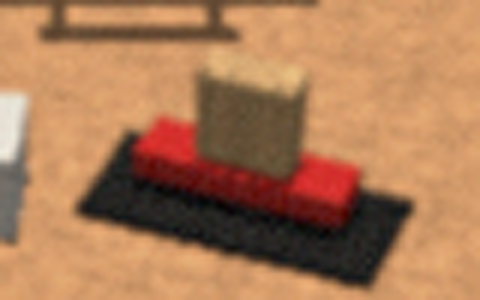

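View pics/side_rest.png

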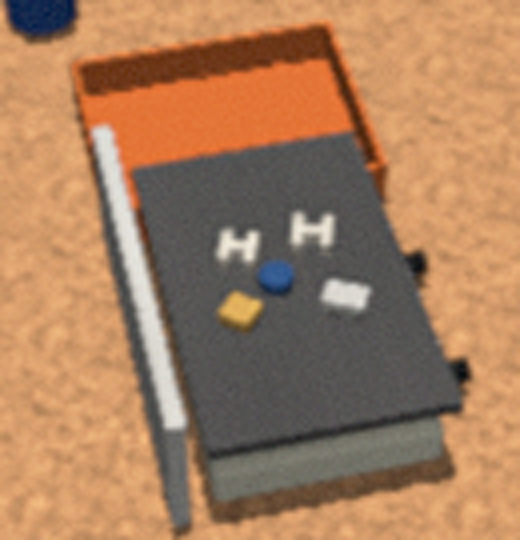

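```bash
cat > fit.py <<'E'
from h import *
import pickle
from scipy.optimize import least_squares
o=pickle.load(open('m.pkl','rb')); T=o['top'];S=o['side']
def px(L,ou,ov,k): return [((x+.5)/k-.5+ou,(y+.5)/k-.5+ov) for x,y in L]
obs=[]
pl=[(75,120),(75,-120),(-75,-120),(-75,120)]
for (a,b),p in zip(pl,px([(57,208),(407,137),(453,348),(102,427)],235,150,4)): obs.append((T,a,b,'p',p))
for (a,b),p in zip([pl[1],pl[2],pl[3],pl[0]],px([(135,170),(352,135),(460,405),(210,450)],255,165,4)): obs.append((S,a,b,'p',p))
for (a,b),p in zip([(95,-251),(-95,-251)],px([(577,70),(640,330)],235,150,4)): obs.append((T,a,b,36,p))
for (a,b),p in zip([(95,-251),(-95,-251)],px([(75,65),(330,27)],255,165,4)): obs.append((S,a,b,36,p))
def res(v,full=False):
    x,y,th,s=v; c,sn=np.cos(th),np.sin(th); r=[]
    for C,a,b,z,p in obs:
        if z=='p': z=62+b*np.sin(s); b=b*np.cos(s)
        r+=list(proj(C,[x+c*a-sn*b,y+sn*a+c*b,z])-p)
    return np.array(r)
f=least_squares(res,[540,100,.27,0],loss='soft_l1'); 
J=np.linalg.inv(f.jac.T@f.jac)
print('rest',f.x,np.sqrt(np.diag(J))*f.fun.std(),np.round(f.fun.reshape(-1,2),1).tolist())
x,y,th,s=f.x;
if 1:
    obs2=[]
    for (a,b),p in zip([(60,18),(60,-18),(-60,-18),(-60,18)],px([(265,117),(343,150),(247,393),(163,362)],435,210,6)): obs2.append((T,a,b,32,p))
    for (a,b),p in zip([(28,13),(28,-13),(-28,-13),(-28,13)],px([(303,188),(355,207),(307,325),(262,305)],435,210,6)): obs2.append((T,a,b,88,p))
    obs=obs2
    g=least_squares(lambda v:res([*v,0]),[460,-380,-.39],loss='soft_l1'); print('scraper',g.x,np.round(g.fun.reshape(-1,2),1).tolist())
    obs=[(T,a,b,6,p) for (a,b),p in zip([(85,40),(85,-40),(-85,-40),(-85,40)],px([(203,55),(360,122),(235,457),(73,388)],435,210,6))]
    g=least_squares(lambda v:res([*v,0]),[460,-380,-.39],loss='soft_l1'); print('pad',g.x,np.round(g.fun.reshape(-1,2),1).tolist())
    # side handle/pad
    obs=[(S,a,b,6,p) for (a,b),p in zip([(85,-40),(85,40),(-85,40),(-85,-40)],px([(128,130),(78,210),(372,285),(412,205)],310,100,6))]
    g=least_squares(lambda v:res([*v,0]),[460,-380,-.39],loss='soft_l1'); print('pad side',g.x,np.round(g.fun.reshape(-1,2),1).tolist())
    obs=[(S,a,b,88,p) for (a,b),p in zip([(28,-13),(28,13),(-28,13),(-28,-13)],px([(205,50),(198,75),(303,92),(308,68)],310,100,6))]
    obs+=[(S,a,b,32,p) for (a,b),p in zip([(60,-18),(60,18),(-60,18),(-60,-18)],px([(158,118),(135,145),(350,195),(360,168)],310,100,6))]
    g=least_squares(lambda v:res([*v,0]),[460,-380,-.39],loss='soft_l1'); print('scr side',g.x,np.round(g.fun.reshape(-1,2),1).tolist())
E
python3 fit.py
```

```text
rest [5.38807841e+02 1.00496033e+02 2.41451360e-01 7.16328619e-02] [1.31408487 1.42976354 0.00722124 0.01818653] [[-2.1, -0.2], [-1.3, -1.1], [-0.0, 0.6], [-2.0, 1.1], [-1.1, 0.0], [0.3, -0.5], [1.1, -0.6], [-1.0, 0.5], [0.8, -0.6], [2.0, 1.8], [-1.0, -1.0], [0.4, -1.8]]
scraper [ 4.62286753e+02 -3.81096650e+02 -4.05808167e-01] [[-0.0, -0.2], [-0.6, -0.2], [-0.9, 0.5], [0.5, 0.0], [0.1, -1.0], [1.0, 0.1], [1.0, 0.8], [-1.2, -0.2]]
pad [ 4.62617193e+02 -3.75846420e+02 -3.91097560e-01] [[-0.1, -0.9], [0.8, -0.6], [-0.0, 0.9], [-0.5, 0.5]]
pad side [ 4.60681921e+02 -3.74151461e+02 -3.89443590e-01] [[-0.0, -0.1], [-1.0, 0.1], [-0.0, 0.4], [1.2, -0.6]]
scr side [ 4.59682629e+02 -3.82191277e+02 -3.35174590e-01] [[1.0, -0.6], [-0.4, -0.3], [-0.7, 0.4], [0.9, -0.2], [-0.7, -0.2], [-0.4, 1.5], [-0.3, 0.8], [1.1, -1.1]]
```

```bash
cat >> h.py <<'E'
import json,os
def load():
    if os.path.exists('cmd.json'):
        d=json.load(open('cmd.json')); return np.array(d['p']),R.from_matrix(d['R'])
    return np.array([211.131,-614.724,218.64]),R.from_rotvec(bot.sense()['ee_rot'])
def applied(row):
    p,r=load(); row=np.array(row,float)
    json.dump({'p':(p+r.apply(row[:3])).tolist(),'R':(r*R.from_rotvec(np.radians(row[3:]))).as_matrix().tolist()},open('cmd.json','w'))
def down(yaw): # tool y axis along world yaw+90deg ; tool x along yaw, z down -> y = z cross x
    x=np.array([np.cos(yaw),np.sin(yaw),0]);z=np.array([0,0,-1]);return R.from_matrix(np.c_[x,np.cross(z,x),z])
def go(p,yaw=None,rot=None):
    c,r=load(); t=rot if rot is not None else (down(yaw) if yaw is not None else r)
    print('row',np.round(np.r_[r.inv().apply(np.array(p)-c),np.degrees((r.inv()*t).as_rotvec())],2).tolist())
def st():
    s=bot.sense(); p,r=load(); print('t',round(float(s['time_s']),2),'pos',np.round(s['eef_pos'],1),'cmd',np.round(p,1),'roterr_deg',np.round(np.degrees((R.from_rotvec(s['ee_rot'])*r.inv()).as_rotvec()),2),'F',np.round(s['force'],2),'M',np.round(s['moment'],2),'gap',round(float(s['finger_gap']),1),'q',np.round(s['joint_pos'],2)); return s
E
python3 - <<'E'
from h import *
p,r=load(); print(r.as_matrix().round(3)); 
x=r.as_matrix()[:,0]; print(np.arctan2(x[1],x[0]))
for y in (-.385,-.385+np.pi): go([461,-381.5,180],y)
st()
E
```

```text
[[ 0.946  0.325  0.   ]
 [ 0.325 -0.946  0.   ]
 [ 0.    -0.    -1.   ]]
0.3309264365232561
row [312.09, -139.38, 38.66, -0.0, -0.0, 41.02]
row [312.09, -139.38, 38.66, 0.0, -0.01, -138.98]
t 3.0 pos [ 211.2 -614.7  218.6] cmd [ 211.1 -614.7  218.6] roterr_deg [0. 0. 0.] F [-0.67  0.18  1.04] M [ 0.01  0.   -0.02] gap 93.0 q [ 1.21  0.61 -0.01  1.42  0.01  1.1  -0.04]
```

Call:
servo_tool:
  moves:
    - [47, -21, 6, 0, 0, 6.2]
    - [94, -42, 12, 0, 0, 12.4]
    - [141, -63, 18, 0, 0, 18.6]
    - [188, -84, 24, 0, 0, 24.8]
    - [234, -105, 30, 0, 0, 31]
  fingers: 1
  squeeze: 50

```text
time_s: 3.62
eef_pos: [399.7, -438.2, 188.7]
ee_rot: [3.123, -0.335, 0.001]
force: [0.1, 0.7, 0.3]
finger_gap: 93.0
```

```bash
python3 - <<'E'
from h import *
applied([234,-105,30,0,0,31]); st(); go([461,-381.5,180],-.385)
E
```

```text
t 3.62 pos [ 399.7 -438.2  188.7] cmd [ 462.1 -561.7  188.8] roterr_deg [-2.0e-02  1.0e-02  3.1e+01] F [0.12 0.72 0.28] M [ 0.04 -0.01 -0.04] gap 93.0 q [ 0.72  0.56  0.12  1.64 -0.08  0.95 -0.92]
row [-124.26, -130.54, 8.74, -0.01, -0.04, -21.18]
```

```bash
python3 - <<'E'
from h import *
json.dump({'p':[211.131,-614.724,218.64],'R':down(.3309).as_matrix().tolist()},open('cmd.json','w'))
applied([234,-105,30,0,0,31]); st(); go([461,-381.5,180],-.385)
E
```

```text
t 3.62 pos [ 399.7 -438.2  188.7] cmd [ 398.3 -439.4  188.6] roterr_deg [-0.02 -0.04 -0.2 ] F [0.12 0.72 0.28] M [ 0.04 -0.01 -0.04] gap 93.0 q [ 0.72  0.56  0.12  1.64 -0.08  0.95 -0.92]
row [49.22, -69.7, 8.64, 0.0, 0.0, 10.02]
```

Call:
servo_tool:
  moves:
    - [24, -35, 4, 0, 0, 5]
    - [49, -70, 8.5, 0, 0, 10]
    - [49, -70, 8.5, 0, 0, 10]
    - [49, -70, 8.5, 0, 0, 10]
    - [49, -70, 8.5, 0, 0, 10]

```text
time_s: 4.25
eef_pos: [459.3, -383.1, 180.5]
ee_rot: [3.081, -0.605, -0.0]
force: [-0.1, -0.7, -0.3]
finger_gap: 93.1
```

```bash
python3 - <<'E'
from h import *
applied([49,-70,8.5,0,0,10]); s=st()
c=bot.camera('wrist'); save(c,'w1')
for q in ['scraper','pad']:
    print(q,[(np.round(w(c,x['point']),1).tolist(),round(x['p'],2)) for x in bot.place_of(q,c)[:2]])
im=c['pixels'][...,::-1].copy()
# predicted outlines
for X,Y,th,L,col in [(461,-381.5,-.385,[(60,18,32),(60,-18,32),(-60,-18,32),(-60,18,32)],(0,255,0)),(461,-381.5,-.385,[(28,13,88),(28,-13,88),(-28,-13,88),(-28,13,88)],(255,255,0)),(462,-375,-.39,[(85,40,6),(85,-40,6),(-85,-40,6),(-85,40,6)],(255,0,255))]:
    pts=[proj(c,[X+np.cos(th)*a-np.sin(th)*b,Y+np.sin(th)*a+np.cos(th)*b,z]) for a,b,z in L]
    cv2.polylines(im,[np.round(pts).astype(int)],True,col,1)
cv2.imwrite('pics/w1o.png',im)
E
```

```text
t 4.25 pos [ 459.3 -383.1  180.5] cmd [ 460.8 -381.2  180.1] roterr_deg [-0.07  0.03 -0.18] F [-0.08 -0.72 -0.32] M [ 0.11  0.06 -0.01] gap 93.1 q [ 0.55  0.57  0.17  1.64 -0.11  0.94 -1.2 ]
scraper [([463.8, -388.3, 7.9], 0.84)]
pad []
```

View pics/w1o.png

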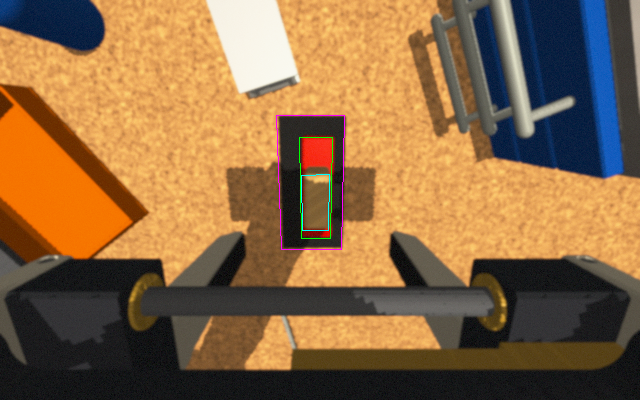

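Call:
servo_tool:
  moves:
    - [0, 0, 45, 0, 0, 0]
    - [0, 0, 90, 0, 0, 0]
    - [0, 0, 120, 0, 0, 0]
    - [0, 0, 136, 0, 0, 0]
    - [0, 0, 136, 0, 0, 0]

```text
time_s: 5.03
eef_pos: [460.3, -381.2, 43.5]
ee_rot: [-3.083, 0.601, 0.002]
force: [-0.1, 0.5, 1.0]
finger_gap: 93.1
```

Call:
servo_tool:
  moves:
    - [0, 0, 0, 0, 0, 0]
    - [0, 0, 0, 0, 0, 0]
    - [0, 0, 0, 0, 0, 0]
    - [0, 0, 0, 0, 0, 0]
    - [0, 0, 0, 0, 0, 0]
  fingers: 0
  squeeze: 55

```text
time_s: 5.65
eef_pos: [460.9, -381.1, 44.3]
ee_rot: [3.084, -0.601, 0.0]
force: [-0.6, 0.7, 1.0]
finger_gap: 47.7
```

```bash
python3 - <<'E'
from h import *
applied([0,0,136,0,0,0]); st()
E
```

```text
t 5.65 pos [ 460.9 -381.1   44.3] cmd [ 460.8 -381.2   44.1] roterr_deg [-0.   -0.01 -0.  ] F [-0.61  0.71  1.02] M [ 0.03 -0.03 -0.01] gap 47.7 q [ 0.57  0.75  0.13  1.75 -0.15  0.65 -1.17]
```

Call:
servo_tool:
  moves:
    - [0, 0, 0, 0, 0, 0]
    - [0, 0, 0, 0, 0, 0]
    - [0, 0, 0, 0, 0, 0]
    - [0, 0, 0, 0, 0, 0]
    - [0, 0, 0, 0, 0, 0]

```text
time_s: 6.28
eef_pos: [460.6, -381.8, 44.2]
ee_rot: [3.083, -0.602, 0.0]
force: [-0.9, -1.6, 0.5]
finger_gap: 26.0
```

```bash
python3 - <<'E'
from h import *
st()
th=.252
def P(x,y,z): return [539+np.cos(th)*x-np.sin(th)*y,100.5+np.sin(th)*x+np.cos(th)*y,z]
print(P(0,98,150)); go(P(0,98,150),th)
c,r=load(); go(c+[0,0,110])
import pickle
o=pickle.load(open('m.pkl','rb'));T=o['top']
for n,(a,b) in dict(brass=(200,233),blue=(243,267),H1=(281,231),H2=(300,302),al=(215,329)).items():
    q=ray(T,(a+.5)/4-.5+235,(b+.5)/4-.5+150,72)[:2]-[539,100.5]
    print(n,np.cos(th)*q[0]+np.sin(th)*q[1],-np.sin(th)*q[0]+np.cos(th)*q[1])
E
```

```text
t 6.28 pos [ 460.6 -381.8   44.2] cmd [ 460.8 -381.2   44.1] roterr_deg [-0.05 -0.   -0.04] F [-0.94 -1.63  0.53] M [-0.39  0.08 -0.11] gap 26.0 q [ 0.57  0.75  0.13  1.75 -0.15  0.65 -1.17]
[np.float64(514.5645537761659), np.float64(195.4047362771854), 150]
row [-166.57, -554.58, -105.86, 0.0, 0.0, -36.48]
row [0.0, 0.0, -110.0, 0.0, 0.0, 0.0]
brass 35.987710298177156 25.41154153451121
blue 7.646579951089653 2.9424481040988364
H1 24.978938568554536 -26.582036497115833
H2 -23.265924355874944 -28.12215915619097
al -27.605272097818904 29.68222484332191
```

Call:
servo_tool:
  moves:
    - [0, 0, -30, 0, 0, 0]
    - [0, 0, -75, 0, 0, 0]
    - [-3, -10, -115, 0, 0, 0]
    - [-14, -48, -130, 0, 0, -3]
    - [-29, -96, -136, 0, 0, -6.5]

```text
time_s: 6.9
eef_pos: [470.1, -280.3, 180.7]
ee_rot: [-3.113, 0.424, -0.001]
force: [1.2, 0.8, -2.4]
finger_gap: 25.8
```

```bash
python3 - <<'E'
from h import *
applied([-29,-96,-136,0,0,-6.5]); st()
th=.252
def P(x,y,z): return [539+np.cos(th)*x-np.sin(th)*y,100.5+np.sin(th)*x+np.cos(th)*y,z]
go(P(4,98,180),th)
E
```

```text
t 6.9 pos [ 470.1 -280.3  180.7] cmd [ 470.  -281.3  180.1] roterr_deg [ 0.01 -0.05  0.03] F [ 1.19  0.78 -2.42] M [ 0.11 -0.04 -0.08] gap 25.8 q [ 0.4   0.5   0.14  1.78 -0.09  0.87 -1.26]
row [-81.31, -473.21, 0.14, 0.0, 0.0, -29.98]
```

Call:
servo_tool:
  moves:
    - [-8, -47, 0, 0, 0, -3]
    - [-17, -95, 0, 0, 0, -6]
    - [-25, -142, 0, 0, 0, -9]
    - [-33, -190, 0, 0, 0, -12]
    - [-41, -237, 0, 0, 0, -15]

```text
time_s: 7.52
eef_pos: [493.1, -39.3, 179.6]
ee_rot: [-3.14, 0.01, 0.003]
force: [1.0, 0.3, -3.3]
finger_gap: 26.0
```

```bash
python3 - <<'E'
from h import *
applied([-41,-237,0,0,0,-15]); st()
th=.252
def P(x,y,z): return [539+np.cos(th)*x-np.sin(th)*y,100.5+np.sin(th)*x+np.cos(th)*y,z]
go(P(4,98,160),th)
E
```

```text
t 7.53 pos [493.1 -39.3 179.6] cmd [494.  -42.  180.1] roterr_deg [0.07 0.12 0.18] F [ 1.05  0.35 -3.31] M [ 0.03 -0.02 -0.01] gap 26.0 q [-0.    0.43  0.05  1.91 -0.03  0.8  -1.51]
row [22.2, -238.59, 20.14, 0.0, 0.0, -14.98]
```

Call:
servo_tool:
  moves:
    - [5, -55, 0, 0, 0, -4]
    - [10, -110, 0, 0, 0, -8]
    - [16, -170, 2, 0, 0, -11]
    - [21, -222, 10, 0, 0, -14]
    - [22.2, -238.6, 20, 0, 0, -15]

```text
time_s: 8.15
eef_pos: [516.7, 202.2, 159.3]
ee_rot: [-3.111, -0.408, 0.003]
force: [-0.4, 0.1, -3.2]
finger_gap: 25.6
```

```bash
python3 - <<'E'
from h import *
applied([22.2,-238.6,20,0,0,-15]); st()
bot.camera('top')
F=[bot.sense()['force']]
import pickle
cs={}
for i in range(3):
  for n in ('top','side'):
    cs[n]=bot.camera(n); F.append(bot.sense()['force'])
print(np.round(F,2), np.mean(F,0))
for n in cs: save(cs[n],n+'2')
pickle.dump(cs,open('m2.pkl','wb'))
st()
th=.252
def P(x,y,z): return [539+np.cos(th)*x-np.sin(th)*y,100.5+np.sin(th)*x+np.cos(th)*y,z]
for n in cs:
    c=cs[n]; im=c['pixels'][...,::-1].copy()
    for sl in (0,.07):
        cv2.polylines(im,[np.round([proj(c,P(a,b,62+sl*b)) for a,b in [(75,120),(75,-120),(-75,-120),(-75,120)]]).astype(int)],True,(0,255,0) if sl==0 else (255,255,0),1)
    a=im[150:270,215:405] if n=='top' else im[165:320,225:385]
    cv2.imwrite(f'pics/{n}2r.png',cv2.resize(a,None,fx=4,fy=4,interpolation=cv2.INTER_CUBIC)[:600])
E
```

```text
t 8.15 pos [516.7 202.2 159.3] cmd [518.4 196.4 160.1] roterr_deg [0.19 0.13 0.5 ] F [-0.43  0.12 -3.22] M [-0.07  0.06  0.01] gap 25.6 q [-0.38  0.53 -0.04  1.78  0.02  0.83 -1.74]
[[-1.2   1.3  -3.86]
 [-0.57 -0.88 -2.05]
 [ 0.86 -0.41 -2.48]
 [ 0.54 -0.11 -2.54]
 [ 0.67 -0.17 -2.94]
 [-0.47 -0.7  -2.38]
 [-0.04  0.34 -3.55]] [-0.02787683 -0.08892051 -2.82859085]
t 8.5 pos [518.9 193.8 160.5] cmd [518.4 196.4 160.1] roterr_deg [-0.07 -0.02 -0.23] F [-0.04  0.34 -3.55] M [ 0.03 -0.03 -0.01] gap 25.6 q [-0.38  0.53 -0.03  1.78  0.02  0.83 -1.74]
```

View pics/top2r.png

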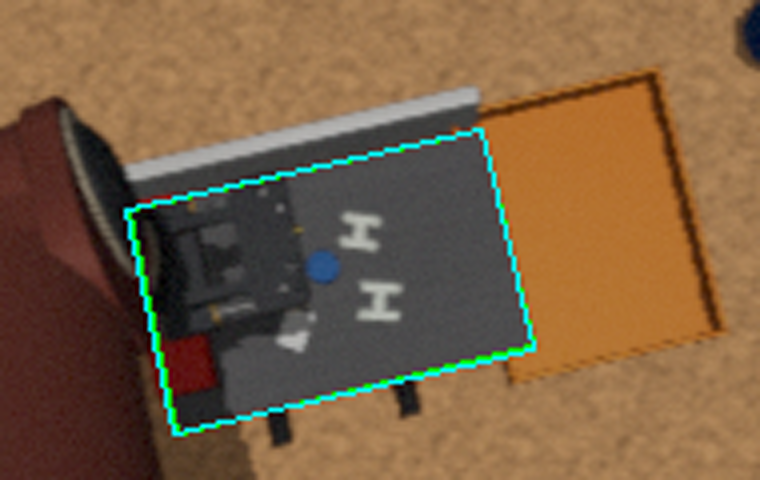

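View pics/side2r.png

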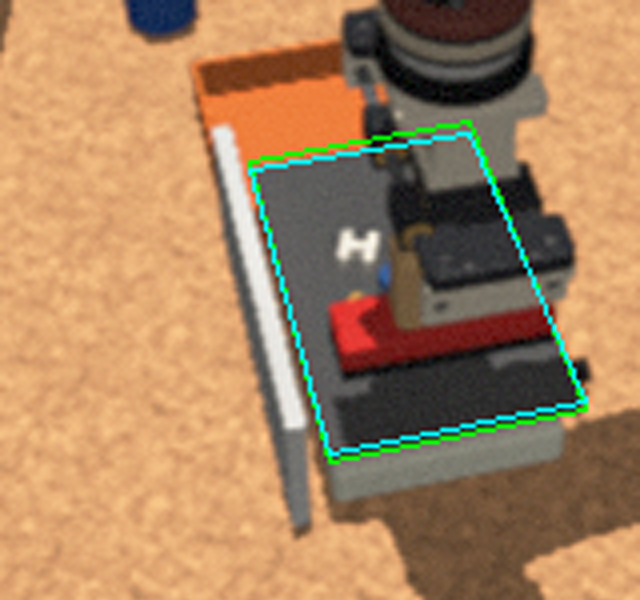

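Call:
servo_tool:
  moves:
    - [0, 0, 15, 0, 0, 0]
    - [0, 0, 30, 0, 0, 0]
    - [0, 0, 40, 0, 0, 0]
    - [0, 0, 43, 0, 0, 0]
    - [0, 0, 44, 0, 0, 0]

```text
time_s: 9.12
eef_pos: [518.6, 196.5, 116.0]
ee_rot: [-3.116, -0.396, 0.0]
force: [0.2, 0.5, -1.6]
finger_gap: 25.9
```

Call:
servo_tool:
  moves:
    - [0, 0, 0.5, 0, 0, 0]
    - [0, 0, 1, 0, 0, 0]
    - [0, 0, 1.5, 0, 0, 0]
    - [0, 0, 2, 0, 0, 0]
    - [0, 0, 2.5, 0, 0, 0]

```text
time_s: 9.75
eef_pos: [518.5, 196.4, 113.7]
ee_rot: [-3.117, -0.395, -0.0]
force: [-0.5, 0.2, -3.6]
finger_gap: 25.9
```

```bash
python3 - <<'E'
from h import *
applied([0,0,46.5,0,0,0]); st()
E
```

```text
t 9.75 pos [518.5 196.4 113.7] cmd [518.4 196.4 113.6] roterr_deg [ 0.01 -0.01 -0.  ] F [-0.54  0.24 -3.56] M [ 0.02 -0.03 -0.01] gap 25.9 q [-0.38  0.59 -0.03  1.82  0.03  0.72 -1.75]
```

Call:
servo_tool:
  moves:
    - [0, 0, 0.6, 0, 0, 0]
    - [0, 0, 1.2, 0, 0, 0]
    - [0, 0, 1.8, 0, 0, 0]
    - [0, 0, 2.4, 0, 0, 0]
    - [0, 0, 2.4, 0, 0, 0]

```text
time_s: 10.38
eef_pos: [518.5, 196.4, 111.2]
ee_rot: [-3.117, -0.395, 0.0]
force: [0.8, -0.7, -1.9]
finger_gap: 25.8
```

```bash
python3 - <<'E'
from h import *
applied([0,0,2.4,0,0,0]); st()
E
```

```text
t 10.38 pos [518.5 196.4 111.2] cmd [518.4 196.4 111.2] roterr_deg [ 0.    0.01 -0.  ] F [ 0.77 -0.7  -1.94] M [0.02 0.02 0.04] gap 25.8 q [-0.38  0.6  -0.03  1.83  0.03  0.72 -1.75]
```

Call:
servo_tool:
  moves:
    - [0, 0, 0.5, 0, 0, 0]
    - [0, 0, 1, 0, 0, 0]
    - [0, 0, 1.5, 0, 0, 0]
    - [0, 0, 2, 0, 0, 0]
    - [0, 0, 2, 0, 0, 0]

```text
time_s: 11.0
eef_pos: [518.4, 196.4, 109.2]
ee_rot: [-3.117, -0.395, 0.0]
force: [0.4, -1.0, -3.1]
finger_gap: 25.9
```

```bash
python3 - <<'E'
from h import *
applied([0,0,2,0,0,0]); st()
E
```

```text
t 11.0 pos [518.4 196.4 109.2] cmd [518.4 196.4 109.2] roterr_deg [ 0.    0.01 -0.01] F [ 0.39 -0.97 -3.13] M [0.   0.01 0.03] gap 25.9 q [-0.38  0.6  -0.03  1.83  0.03  0.71 -1.75]
```

Call:
servo_tool:
  moves:
    - [0, 0, 0.5, 0, 0, 0]
    - [0, 0, 1, 0, 0, 0]
    - [0, 0, 1.5, 0, 0, 0]
    - [0, 0, 2, 0, 0, 0]
    - [0, 0, 2, 0, 0, 0]

```text
time_s: 11.62
eef_pos: [518.4, 196.4, 107.2]
ee_rot: [-3.117, -0.395, 0.0]
force: [0.0, -0.3, -1.7]
finger_gap: 25.8
```

```bash
python3 - <<'E'
from h import *
applied([0,0,2,0,0,0]); st()
E
```

```text
t 11.62 pos [518.4 196.4 107.2] cmd [518.4 196.4 107.2] roterr_deg [-0.    0.01 -0.  ] F [ 0.01 -0.26 -1.73] M [ 0.05 -0.02  0.06] gap 25.8 q [-0.38  0.6  -0.03  1.83  0.03  0.71 -1.75]
```

Call:
servo_tool:
  moves:
    - [0, 0, 0.5, 0, 0, 0]
    - [0, 0, 1, 0, 0, 0]
    - [0, 0, 1.5, 0, 0, 0]
    - [0, 0, 1.5, 0, 0, 0]
    - [0, 0, 1.5, 0, 0, 0]

```text
time_s: 12.25
eef_pos: [518.6, 196.4, 106.7]
ee_rot: [-3.116, -0.395, -0.001]
force: [-3.4, -0.8, 5.1]
finger_gap: 25.8
```

```bash
python3 - <<'E'
from h import *
applied([0,0,1.5,0,0,0]); st()
E
```

```text
t 12.25 pos [518.6 196.4 106.7] cmd [518.4 196.4 105.7] roterr_deg [ 0.02 -0.03 -0.01] F [-3.44 -0.77  5.07] M [-0.08  0.42 -0.02] gap 25.8 q [-0.38  0.6  -0.03  1.83  0.03  0.71 -1.75]
```

Call:
servo_tool:
  moves:
    - [0, 0, 0.2, 0, 0, 0]
    - [0, 4, 0.4, 0, 0, 0]
    - [0, 9, 0.7, 0, 0, 0]
    - [0, 14, 1, 0, 0, 0]
    - [0, 18, 1.2, 0, 0, 0]

```text
time_s: 12.88
eef_pos: [523.8, 181.6, 105.7]
ee_rot: [-3.112, -0.396, -0.005]
force: [-1.6, 4.1, 5.3]
finger_gap: 25.8
```

```bash
cat >> h.py <<'E'
th=.252
def rl(p): q=np.array(p[:2])-[539,100.5]; return [round(float(np.cos(th)*q[0]+np.sin(th)*q[1]),1),round(float(-np.sin(th)*q[0]+np.cos(th)*q[1]),1)]
def a(row):
    applied(row); s=st(); p,r=load(); print('N',round(float(s['force'][2])+2.8,1),'dz',round(float(s['eef_pos'][2]-p[2]),2),'rest xy',rl(s['eef_pos']),'cmd',rl(p),'planez',round(float(s['eef_pos'][2]),2))
E
python3 -c "
from h import *
a([0,18,1.2,0,0,0]); go([539+4*np.cos(th)-(-117)*-0+117*np.sin(th),100.5+4*np.sin(th)-117*np.cos(th),100],th)"
```

```text
t 12.88 pos [523.8 181.6 105.7] cmd [522.9 179.  104.5] roterr_deg [ 0.25 -0.15  0.04] F [-1.57  4.1   5.26] M [ 1.12  0.58 -0.04] gap 25.8 q [-0.35  0.6  -0.04  1.84  0.03  0.7  -1.72]
N 8.1 dz 1.2 rest xy [5.5, 82.3] cmd [4.0, 80.0] planez 105.74
row [-0.08, 197.01, 4.54, 0.0, 0.0, 0.02]
```

Call:
servo_tool:
  moves:
    - [0, 5, 0.5, 0, 0, 0]
    - [0, 10, 0.8, 0, 0, 0]
    - [0, 15, 1.1, 0, 0, 0]
    - [0, 20, 1.4, 0, 0, 0]
    - [0, 25, 1.7, 0, 0, 0]

```text
time_s: 13.5
eef_pos: [530.1, 158.1, 104.3]
ee_rot: [-3.112, -0.396, -0.006]
force: [-0.6, 5.1, 7.0]
finger_gap: 25.7
```

```bash
python3 -c "
from h import *
a([0,25,1.7,0,0,0])"
```

```text
t 13.5 pos [530.1 158.1 104.3] cmd [529.2 154.8 102.8] roterr_deg [ 0.31 -0.17  0.06] F [-0.63  5.11  6.97] M [ 1.38  0.73 -0.06] gap 25.7 q [-0.3   0.6  -0.04  1.84  0.03  0.69 -1.67]
N 9.8 dz 1.51 rest xy [5.8, 58.0] cmd [4.0, 55.0] planez 104.35
```

Call:
servo_tool:
  moves:
    - [0, 5, 0.3, 0, 0, 0]
    - [0, 10, 0.6, 0, 0, 0]
    - [0, 15, 0.9, 0, 0, 0]
    - [0, 20, 1.2, 0, 0, 0]
    - [0, 25, 1.5, 0, 0, 0]

```text
time_s: 14.12
eef_pos: [536.4, 134.2, 102.9]
ee_rot: [-3.111, -0.397, -0.006]
force: [-1.2, 6.1, 7.7]
finger_gap: 25.7
```

```bash
python3 -c "
from h import *
a([0,25,1.5,0,0,0])"
```

```text
t 14.12 pos [536.4 134.2 102.9] cmd [535.4 130.6 101.3] roterr_deg [ 0.32 -0.16  0.07] F [-1.25  6.07  7.7 ] M [ 1.43  0.81 -0.08] gap 25.7 q [-0.25  0.61 -0.04  1.84  0.03  0.69 -1.63]
N 10.5 dz 1.6 rest xy [5.9, 33.3] cmd [4.0, 30.0] planez 102.94
```

Call:
servo_tool:
  moves:
    - [0, 5, 0.3, 0, 0, 0]
    - [0, 10, 0.6, 0, 0, 0]
    - [0, 15, 0.9, 0, 0, 0]
    - [0, 20, 1.1, 0, 0, 0]
    - [0, 25, 1.4, 0, 0, 0]

```text
time_s: 14.75
eef_pos: [542.6, 110.1, 101.5]
ee_rot: [-3.111, -0.397, -0.005]
force: [-1.4, 5.5, 8.3]
finger_gap: 25.9
```

```bash
python3 -c "
from h import *
a([0,25,1.4,0,0,0])"
```

```text
t 14.75 pos [542.6 110.1 101.5] cmd [541.7 106.4  99.9] roterr_deg [ 0.32 -0.16  0.08] F [-1.4   5.51  8.35] M [ 1.6   0.8  -0.06] gap 25.9 q [-0.21  0.61 -0.05  1.84  0.04  0.69 -1.59]
N 11.1 dz 1.59 rest xy [5.9, 8.4] cmd [4.0, 5.0] planez 101.53
```

Steady at about 11 N; continuing.

Call:
servo_tool:
  moves:
    - [0, 5, 0.3, 0, 0, 0]
    - [0, 10, 0.6, 0, 0, 0]
    - [0, 15, 0.8, 0, 0, 0]
    - [0, 20, 1.1, 0, 0, 0]
    - [0, 25, 1.4, 0, 0, 0]

```text
time_s: 15.38
eef_pos: [548.8, 86.0, 100.1]
ee_rot: [-3.111, -0.397, -0.005]
force: [-1.8, 5.5, 8.3]
finger_gap: 25.8
```

```bash
python3 -c "
from h import *
a([0,25,1.4,0,0,0])
c=bot.camera('top'); save(c,'top3')
im=c['pixels'][...,::-1]
cv2.imwrite('pics/top3r.png',cv2.resize(im[150:270,215:405],None,fx=4,fy=4,interpolation=cv2.INTER_CUBIC))
c=bot.camera('side'); save(c,'side3')
im=c['pixels'][...,::-1]
cv2.imwrite('pics/side3r.png',cv2.resize(im[165:310,225:405],None,fx=4,fy=4,interpolation=cv2.INTER_CUBIC))
"
```

```text
t 15.38 pos [548.8  86.  100.1] cmd [547.9  82.1  98.5] roterr_deg [ 0.32 -0.15  0.08] F [-1.83  5.54  8.33] M [ 1.67  0.81 -0.02] gap 25.8 q [-0.16  0.61 -0.05  1.84  0.04  0.69 -1.55]
N 11.1 dz 1.59 rest xy [5.9, -16.5] cmd [4.0, -20.0] planez 100.13
```

View pics/top3r.png

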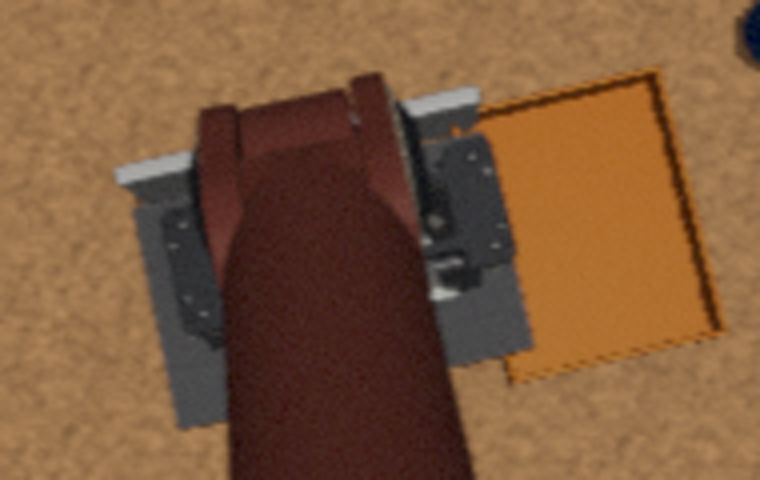

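View pics/side3r.png

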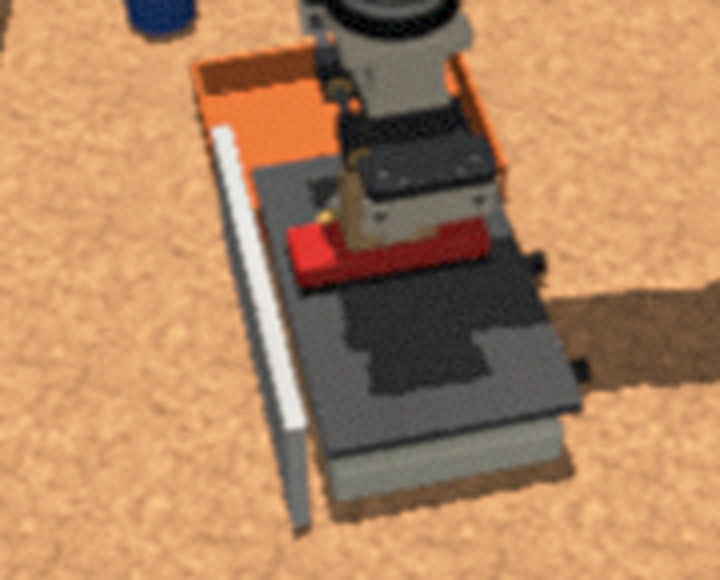

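Call:
servo_tool:
  moves:
    - [0, 5, 0.3, 0, 0, 0]
    - [0, 10, 0.6, 0, 0, 0]
    - [0, 15, 0.8, 0, 0, 0]
    - [0, 20, 1.1, 0, 0, 0]
    - [0, 25, 1.4, 0, 0, 0]

```text
time_s: 16.1
eef_pos: [555.1, 61.9, 98.7]
ee_rot: [-3.111, -0.397, -0.005]
force: [-1.4, 6.3, 8.6]
finger_gap: 25.5
```

```bash
python3 -c "
from h import *
a([0,25,1.4,0,0,0])"
```

```text
t 16.1 pos [555.1  61.9  98.7] cmd [554.1  57.9  97.1] roterr_deg [ 0.32 -0.14  0.1 ] F [-1.37  6.33  8.55] M [1.76 0.74 0.02] gap 25.5 q [-0.11  0.62 -0.05  1.83  0.04  0.69 -1.5 ]
N 11.4 dz 1.59 rest xy [5.9, -41.3] cmd [4.1, -45.0] planez 98.73
```

Call:
servo_tool:
  moves:
    - [0, 5, 0.3, 0, 0, 0]
    - [0, 10, 0.6, 0, 0, 0]
    - [0, 15, 0.8, 0, 0, 0]
    - [0, 20, 1.1, 0, 0, 0]
    - [0, 25, 1.4, 0, 0, 0]

```text
time_s: 16.73
eef_pos: [561.3, 37.9, 97.3]
ee_rot: [-3.111, -0.397, -0.005]
force: [-2.2, 6.1, 9.8]
finger_gap: 25.6
```

```bash
python3 -c "
from h import *
a([0,25,1.4,0,0,0])"
```

```text
t 16.73 pos [561.3  37.9  97.3] cmd [560.4  33.7  95.7] roterr_deg [ 0.33 -0.13  0.1 ] F [-2.18  6.08  9.81] M [ 1.76  0.72 -0.04] gap 25.6 q [-0.07  0.63 -0.06  1.82  0.04  0.7  -1.46]
N 12.6 dz 1.58 rest xy [6.0, -66.2] cmd [4.1, -70.0] planez 97.32
```

Call:
servo_tool:
  moves:
    - [0, 5, 0.3, 0, 0, 0]
    - [0, 10, 0.5, 0, 0, 0]
    - [0, 15, 0.8, 0, 0, 0]
    - [0, 20, 1.1, 0, 0, 0]
    - [0, 25, 1.3, 0, 0, 0]

```text
time_s: 17.35
eef_pos: [567.6, 13.4, 95.9]
ee_rot: [-3.111, -0.397, -0.004]
force: [-1.6, 4.8, 8.0]
finger_gap: 25.7
```

```bash
python3 -c "
from h import *
a([0,25,1.3,0,0,0])"
```

```text
t 17.35 pos [567.6  13.4  95.9] cmd [566.6   9.5  94.4] roterr_deg [ 0.3  -0.13  0.1 ] F [-1.57  4.8   8.02] M [ 1.68  0.7  -0.04] gap 25.7 q [-0.02  0.64 -0.06  1.8   0.05  0.7  -1.42]
N 10.8 dz 1.49 rest xy [5.9, -91.5] cmd [4.1, -95.0] planez 95.93
```

Call:
servo_tool:
  moves:
    - [0, 5, 0.3, 0, 0, 0]
    - [0, 10, 0.6, 0, 0, 0]
    - [0, 15, 0.8, 0, 0, 0]
    - [0, 20, 1.1, 0, 0, 0]
    - [0, 24, 1.3, 0, 0, 0]

```text
time_s: 17.98
eef_pos: [573.5, -10.0, 94.6]
ee_rot: [-3.112, -0.397, -0.004]
force: [-1.7, 5.2, 7.6]
finger_gap: 25.8
```

```bash
python3 -c "
from h import *
a([0,24,1.3,0,0,0])
c=bot.camera('top'); save(c,'top4')
im=c['pixels'][...,::-1]
cv2.imwrite('pics/top4r.png',cv2.resize(im[150:270,215:405],None,fx=4,fy=4,interpolation=cv2.INTER_CUBIC))
c=bot.camera('side'); save(c,'side4')
im=c['pixels'][...,::-1]
cv2.imwrite('pics/side4r.png',cv2.resize(im[165:310,225:405],None,fx=4,fy=4,interpolation=cv2.INTER_CUBIC))
c=bot.camera('wrist'); save(c,'w4')
"
```

```text
t 17.98 pos [573.5 -10.   94.6] cmd [572.6 -13.7  93.1] roterr_deg [ 0.29 -0.11  0.09] F [-1.71  5.2   7.58] M [ 1.72  0.64 -0.06] gap 25.8 q [ 0.02  0.64 -0.06  1.79  0.05  0.71 -1.38]
N 10.4 dz 1.41 rest xy [5.8, -115.6] cmd [4.1, -119.0] planez 94.55
```

View pics/top4r.png

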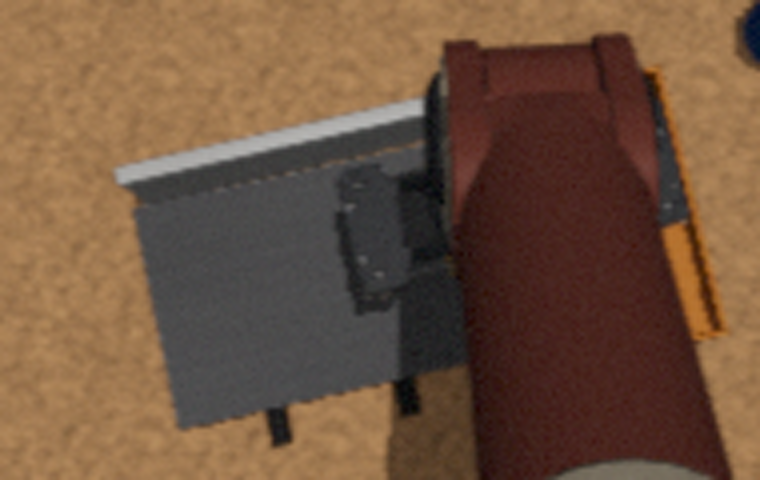

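View pics/side4r.png

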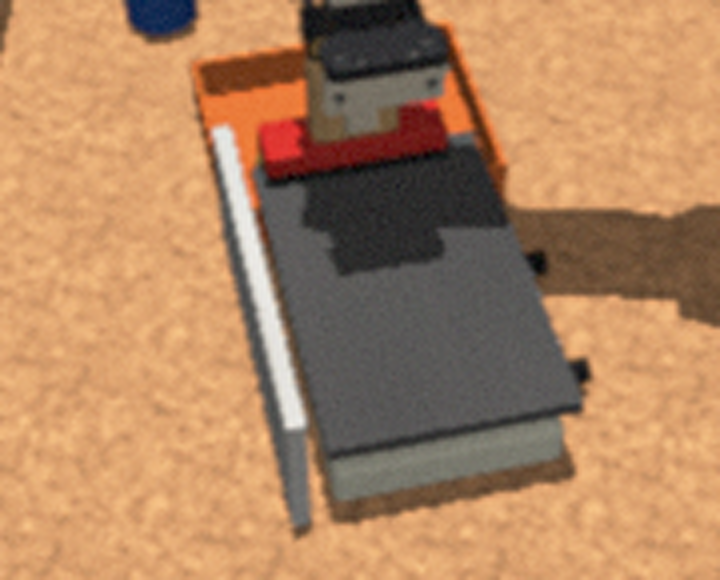

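View pics/w4.png

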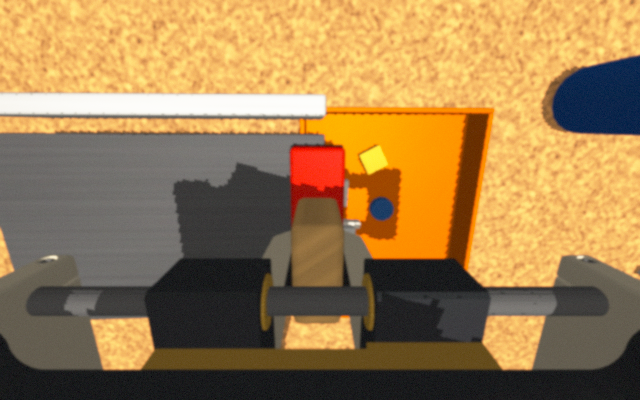

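```bash
python3 -c "
from h import *
im=cv2.imread('pics/w4.png'); cv2.imwrite('pics/w4c.png',cv2.resize(im[90:290,270:500],None,fx=3.4,fy=3,interpolation=cv2.INTER_CUBIC)[:600,:800])"
```

```text
(no output)
```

View pics/w4c.png

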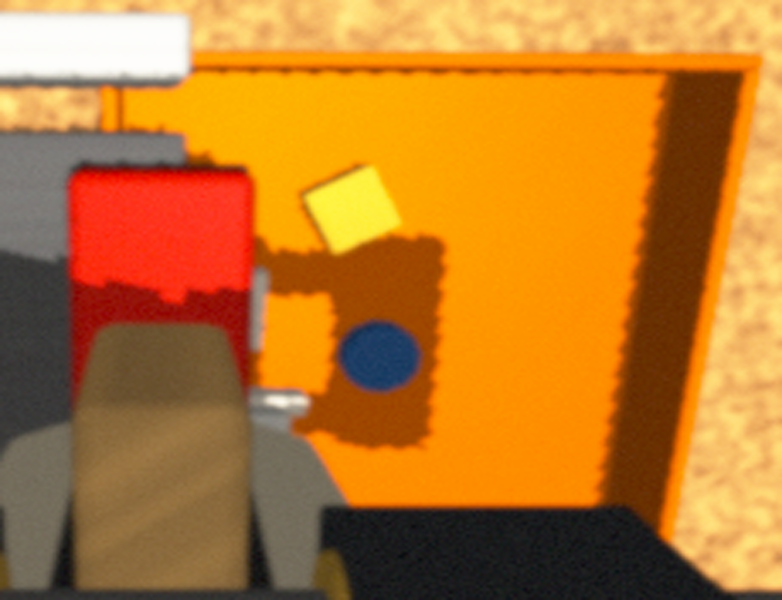

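Call:
servo_tool:
  moves:
    - [0, 3, 0.2, 0, 0, 0]
    - [0, 6, 0.3, 0, 0, 0]
    - [0, 7, 0.4, 0, 0, 0]
    - [0, 7, 0.4, 0, 0, 0]
    - [0, 7, 0.4, 0, 0, 0]

```text
time_s: 18.75
eef_pos: [575.2, -16.9, 94.2]
ee_rot: [-3.112, -0.397, -0.004]
force: [-0.7, 5.0, 8.0]
finger_gap: 26.0
```

```bash
python3 -c "
from h import *
a([0,7,0.4,0,0,0])
c=bot.camera('wrist'); save(c,'w5')
im=cv2.imread('pics/w5.png'); cv2.imwrite('pics/w5c.png',cv2.resize(im[90:290,270:500],None,fx=3.4,fy=3,interpolation=cv2.INTER_CUBIC)[:600,:800])"
```

```text
t 18.75 pos [575.2 -16.9  94.2] cmd [574.4 -20.5  92.7] roterr_deg [ 0.27 -0.12  0.08] F [-0.68  5.04  8.01] M [ 1.58  0.61 -0.04] gap 26.0 q [ 0.03  0.65 -0.06  1.78  0.05  0.71 -1.37]
N 10.8 dz 1.44 rest xy [5.8, -122.8] cmd [4.1, -126.0] planez 94.18
```

View pics/w5c.png

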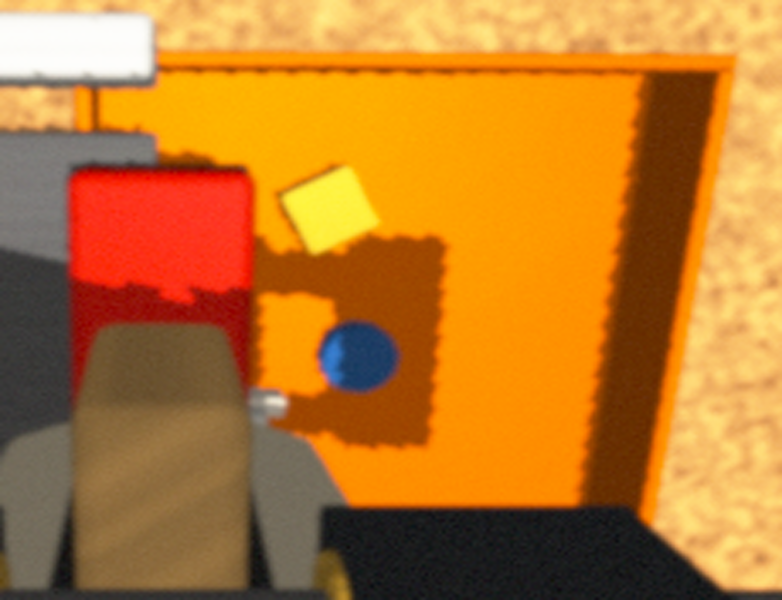

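Call:
servo_tool:
  moves:
    - [0, 0, -5, 0, 0, 0]
    - [0, 0, -20, 0, 0, 0]
    - [0, 0, -45, 0, 0, 0]
    - [0, 0, -70, 0, 0, 0]
    - [0, 0, -85, 0, 0, 0]

```text
time_s: 19.42
eef_pos: [574.9, -21.5, 179.4]
ee_rot: [3.116, 0.393, 0.003]
force: [0.2, 1.3, -2.0]
finger_gap: 25.6
```

```bash
python3 -c "
from h import *
a([0,0,-85,0,0,0])
go([461.5,-376,178],-.385)
go([461.5,-376,178],-.385+np.pi)
"
```

```text
t 19.43 pos [574.9 -21.5 179.4] cmd [574.4 -20.5 177.7] roterr_deg [-0.05 -0.12 -0.07] F [ 0.2   1.31 -1.99] M [0.05 0.02 0.02] gap 25.6 q [ 0.04  0.54 -0.06  1.7   0.04  0.9  -1.36]
N 0.8 dz 1.64 rest xy [4.4, -127.1] cmd [4.1, -126.0] planez 179.38
row [-198.06, 316.06, -0.26, 0.0, 0.0, 36.52]
row [-198.06, 316.06, -0.26, 0.0, 0.0, -143.48]
```

Call:
servo_tool:
  moves:
    - [-20, 32, 0, 0, 0, 4]
    - [-45, 72, 0, 0, 0, 8]
    - [-73, 116, 0, 0, 0, 13]
    - [-101, 161, 0, 0, 0, 18]
    - [-129, 206, 0, 0, 0, 23.5]

```text
time_s: 20.05
eef_pos: [499.9, -254.1, 177.8]
ee_rot: [3.131, -0.253, -0.001]
force: [1.4, -0.2, -2.6]
finger_gap: 25.8
```

```bash
python3 -c "
from h import *
a([-129,206,0,0,0,23.5])
go([461.5,-376,120],-.385)
c=bot.camera('top'); save(c,'top6')
im=c['pixels'][...,::-1]
cv2.imwrite('pics/top6r.png',cv2.resize(im[150:270,215:405],None,fx=4,fy=4,interpolation=cv2.INTER_CUBIC))
"
```

```text
t 20.05 pos [ 499.9 -254.1  177.8] cmd [ 500.9 -252.2  177.7] roterr_deg [-0.01  0.03 -0.2 ] F [ 1.35 -0.19 -2.63] M [-0.02 -0.03 -0.09] gap 25.8 q [ 0.4   0.52  0.06  1.74 -0.03  0.88 -1.27]
N 0.2 dz 0.05 rest xy [-126.3, -333.6] cmd [-124.8, -332.0] planez 177.79
row [-19.45, 128.47, 57.74, 0.0, 0.0, 13.02]
```

View pics/top6r.png

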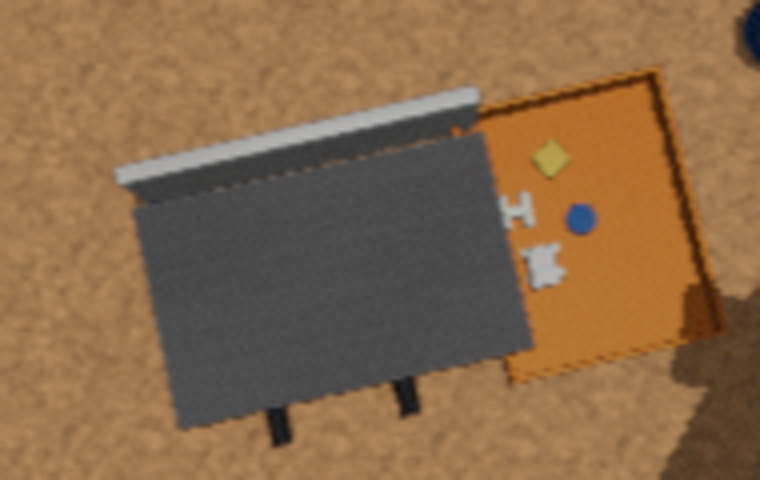

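Call:
servo_tool:
  moves:
    - [-6, 40, 5, 0, 0, 4]
    - [-12, 80, 20, 0, 0, 8]
    - [-17, 112, 38, 0, 0, 11]
    - [-19.4, 128.5, 52, 0, 0, 13]
    - [-19.4, 128.5, 57.7, 0, 0, 13]

```text
time_s: 20.72
eef_pos: [460.5, -376.5, 119.0]
ee_rot: [-3.083, 0.603, 0.003]
force: [0.3, 1.1, -2.6]
finger_gap: 25.7
```

```bash
python3 -c "
from h import *
a([-19.4,128.5,57.7,0,0,13])
go([461.5,-376,50],-.385)
c=bot.camera('wrist'); save(c,'w7')
c=bot.camera('side'); save(c,'side7')
im=c['pixels'][...,::-1]
cv2.imwrite('pics/side7r.png',cv2.resize(im[70:160,300:400],None,fx=6,fy=6,interpolation=cv2.INTER_CUBIC))
st()
"
```

```text
t 20.73 pos [ 460.5 -376.5  119. ] cmd [ 461.5 -376.   120. ] roterr_deg [ 0.06  0.11 -0.1 ] F [ 0.3   1.11 -2.57] M [ 0.08 -0.01 -0.05] gap 25.7 q [ 0.58  0.64  0.11  1.71 -0.09  0.8  -1.23]
N 0.2 dz -1.08 rest xy [-194.9, -442.3] cmd [-193.8, -442.2] planez 118.96
row [-0.05, -0.02, 70.04, 0.0, 0.0, 0.02]
t 20.82 pos [ 462.3 -373.8  119.3] cmd [ 461.5 -376.   120. ] roterr_deg [0.16 0.03 0.15] F [-0.05  1.13 -2.78] M [ 0.14 -0.02  0.04] gap 26.0 q [ 0.58  0.64  0.11  1.71 -0.09  0.8  -1.23]
```

View pics/side7r.png

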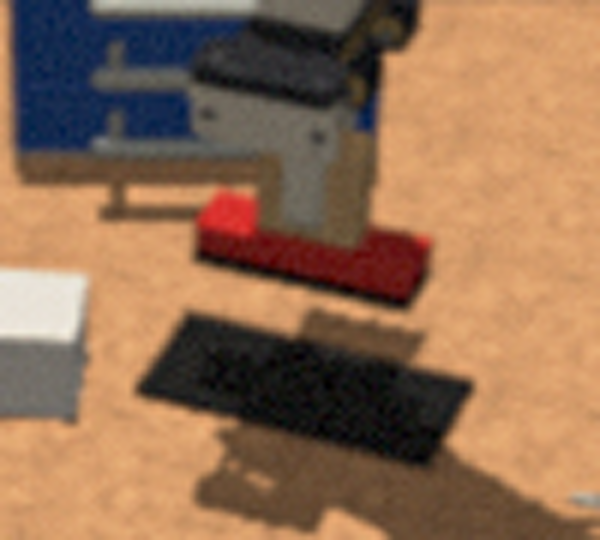

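View pics/w7.png

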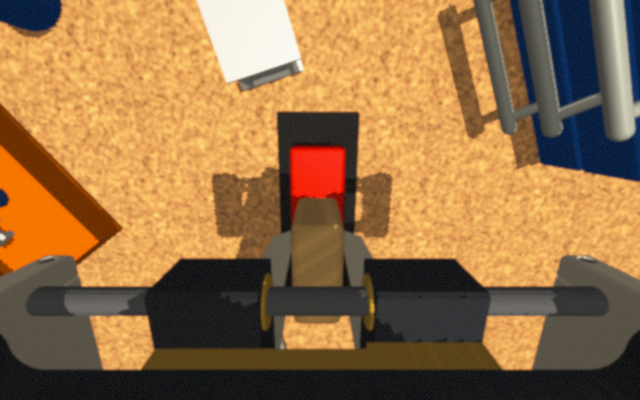

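Call:
servo_tool:
  moves:
    - [0, 0, 25, 0, 0, 0]
    - [0, 0, 48, 0, 0, 0]
    - [0, 0, 62, 0, 0, 0]
    - [0, 0, 69, 0, 0, 0]
    - [0, 0, 72, 0, 0, 0]

```text
time_s: 21.45
eef_pos: [462.2, -375.9, 48.3]
ee_rot: [3.084, -0.599, 0.001]
force: [0.1, -0.8, -2.4]
finger_gap: 25.6
```

Call:
servo_tool:
  moves:
    - [0, 0, 1, 0, 0, 0]
    - [0, 0, 2, 0, 0, 0]
    - [0, 0, 3, 0, 0, 0]
    - [0, 0, 3, 0, 0, 0]
    - [0, 0, 3, 0, 0, 0]

```text
time_s: 22.08
eef_pos: [461.6, -376.1, 45.1]
ee_rot: [-3.084, 0.601, -0.0]
force: [0.8, 0.6, -2.6]
finger_gap: 25.6
```

```bash
python3 -c "
from h import *
a([0,0,75,0,0,0])"
```

```text
t 22.07 pos [ 461.6 -376.1   45.1] cmd [ 461.5 -376.    45. ] roterr_deg [ 0.   -0.01 -0.  ] F [ 0.85  0.65 -2.6 ] M [ 0.08  0.01 -0.03] gap 25.6 q [ 0.59  0.74  0.09  1.76 -0.1   0.64 -1.21]
N 0.2 dz 0.09 rest xy [-193.8, -442.2] cmd [-193.8, -442.2] planez 45.13
```

Call:
servo_tool:
  moves:
    - [0, 0, 0.4, 0, 0, 0]
    - [0, 0, 0.8, 0, 0, 0]
    - [0, 0, 1.2, 0, 0, 0]
    - [0, 0, 1.6, 0, 0, 0]
    - [0, 0, 1.6, 0, 0, 0]

```text
time_s: 22.7
eef_pos: [461.5, -376.0, 44.2]
ee_rot: [-3.084, 0.601, -0.0]
force: [-2.7, 2.2, 5.9]
finger_gap: 25.7
```

```bash
python3 -c "
from h import *
a([0,0,1.6,0,0,0])"
```

```text
t 22.7 pos [ 461.5 -376.    44.2] cmd [ 461.5 -376.    43.4] roterr_deg [ 0.   -0.01 -0.01] F [-2.7   2.15  5.92] M [0.42 0.3  0.07] gap 25.7 q [ 0.59  0.74  0.09  1.76 -0.1   0.64 -1.21]
N 8.7 dz 0.75 rest xy [-193.9, -442.1] cmd [-193.8, -442.2] planez 44.19
```

Call:
servo_tool:
  moves:
    - [0, 0, -0.6, 0, 0, 0]
    - [0, 0, -0.6, 0, 0, 0]
    - [0, 0, -0.6, 0, 0, 0]
    - [0, 0, -0.6, 0, 0, 0]
    - [0, 0, -0.6, 0, 0, 0]
  fingers: 0.8

```text
time_s: 23.32
eef_pos: [461.5, -376.0, 44.0]
ee_rot: [-3.084, 0.601, 0.0]
force: [0.1, 0.4, 0.7]
finger_gap: 70.8
```

Call:
servo_tool:
  moves:
    - [0, 0, 0, 0, 0, 0]
    - [0, 0, 0, 0, 0, 0]
    - [0, 0, 0, 0, 0, 0]
    - [0, 0, 0, 0, 0, 0]
    - [0, 0, 0, 0, 0, 0]

```text
time_s: 23.95
eef_pos: [461.6, -376.1, 44.1]
ee_rot: [-3.084, 0.601, 0.0]
force: [-0.2, 0.4, -0.3]
finger_gap: 74.7
```

```bash
python3 -c "
from h import *
a([0,0,-.6,0,0,0])"
```

```text
t 23.95 pos [ 461.6 -376.1   44.1] cmd [ 461.5 -376.    44. ] roterr_deg [ 0.  0. -0.] F [-0.25  0.39 -0.26] M [0.04 0.04 0.  ] gap 74.7 q [ 0.59  0.74  0.09  1.76 -0.1   0.64 -1.21]
N 2.5 dz 0.01 rest xy [-193.8, -442.2] cmd [-193.8, -442.2] planez 44.05
```

Released; retreat straight up.

Call:
servo_tool:
  moves:
    - [0, 0, -30, 0, 0, 0]
    - [0, 0, -70, 0, 0, 0]
    - [0, 0, -120, 0, 0, 0]
    - [0, 0, -150, 0, 0, 0]
    - [0, 0, -160, 0, 0, 0]

```text
time_s: 24.58
eef_pos: [462.3, -376.7, 206.1]
ee_rot: [3.082, -0.6, 0.006]
force: [-0.0, 0.1, -0.5]
finger_gap: 74.5
```

```bash
python3 -c "
from h import *
a([0,0,-160,0,0,0])
c=bot.camera('wrist'); save(c,'w8')
im=c['pixels'][...,::-1].copy()
for X,Y,t,L,col in [(461.5,-376,-.385,[(60,18,32),(60,-18,32),(-60,-18,32),(-60,18,32)],(0,255,0)),(461.5,-376,-.385,[(28,13,88),(28,-13,88),(-28,-13,88),(-28,13,88)],(255,255,0)),(462,-375,-.39,[(85,40,6),(85,-40,6),(-85,-40,6),(-85,40,6)],(255,0,255))]:
    pts=[proj(c,[X+np.cos(t)*p-np.sin(t)*b,Y+np.sin(t)*p+np.cos(t)*b,z]) for p,b,z in L]
    cv2.polylines(im,[np.round(pts).astype(int)],True,col,1)
cv2.imwrite('pics/w8o.png',im)
c=bot.camera('side'); save(c,'side8')
im=c['pixels'][...,::-1]
cv2.imwrite('pics/side8r.png',cv2.resize(im[90:160,300:400],None,fx=6,fy=6,interpolation=cv2.INTER_CUBIC))
for q in ['tape','offcut','spray','cup']: print(q,[(np.round(w(c,x['point']),0).tolist(),round(x['p'],2)) for x in bot.place_of(q,c)[:1]])
c=bot.camera('top'); save(c,'top8')
"
```

```text
t 24.57 pos [ 462.3 -376.7  206.1] cmd [ 461.5 -376.   204. ] roterr_deg [-0.13 -0.18 -0.01] F [-0.02  0.12 -0.54] M [ 0.07  0.02 -0.01] gap 74.5 q [ 0.57  0.54  0.12  1.61 -0.08  0.99 -1.24]
N 2.3 dz 2.1 rest xy [-193.3, -443.0] cmd [-193.8, -442.2] planez 206.14
tape [([436.0, 392.0, 3.0], 0.91)]
offcut [([654.0, -387.0, 1.0], 0.96)]
spray [([722.0, -211.0, -2.0], 0.69)]
cup [([607.0, 451.0, -4.0], 0.8)]
```

View pics/w8o.png

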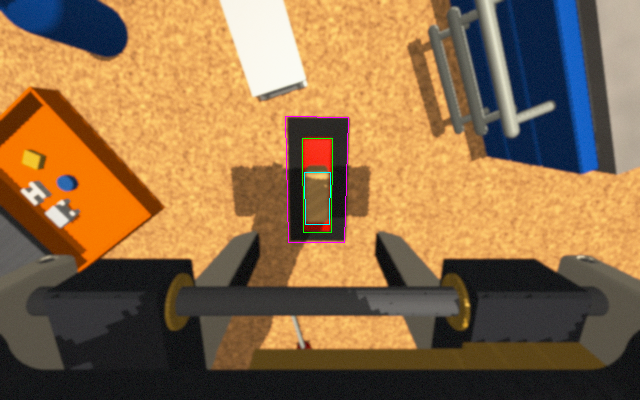

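View pics/side8r.png

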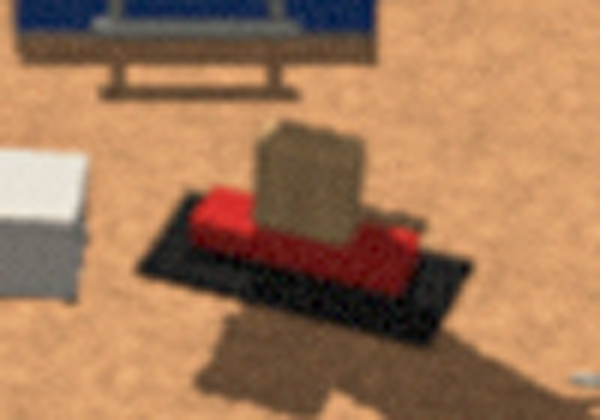

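View pics/top8.png

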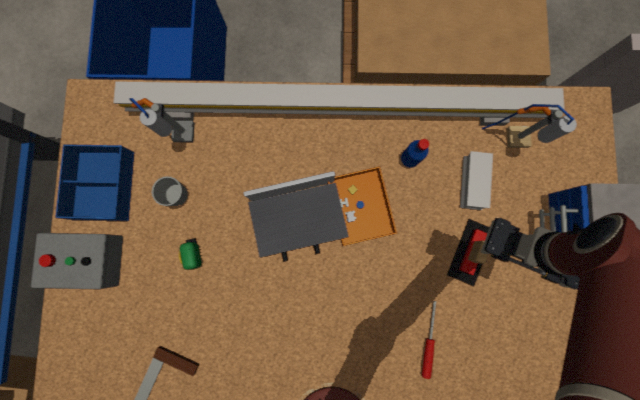

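View pics/side8.png

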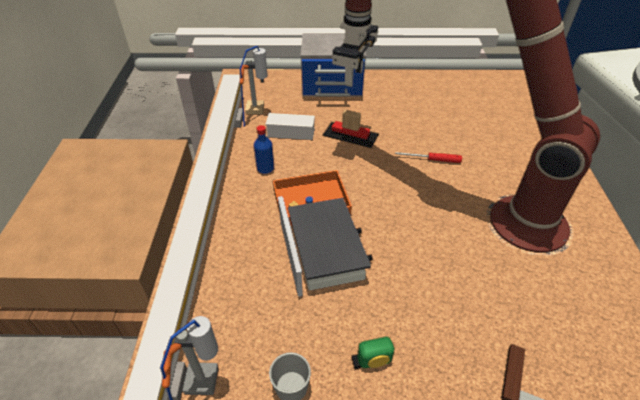

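```bash
python3 -c "
from h import *
print(bot.close_job())"
```

```text
the job is handed in; nothing more can be done
None
```

I swept all five chips into the orange tray, stood the scraper back on its pad and handed the job in at about 24.8 s of the 66 s allowed. No verdict was reported.

- **Sweep:** I found the plate by touch at its +y end. It slopes about +0.057 rad, with the +y end higher. I swept from about y = +98 mm to y = -123 mm, reading about 8 N at the start and 10–12.6 N over the rest. Forces were only read at the end of each move, with noise of about ±1 N.
- **Chips:** in the last top and wrist pictures the plate is bare and all five chips lie in the tray. The aluminium slug rests on one of the H chips. By the sizes given, that stack stays below the tray's rim.
- **Scraper:** it stands upright on the pad, with its outline within a few mm of the pad's centre and lined up with its length. The gripper is open and about 160 mm above where it let go.
- **Bystanders:** the tape, offcut, bottle and cup were found within about 5 mm of their starting positions, which is about the accuracy of the measurement.

No check failed or disagreed.

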